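Turn the stool rail end for end in its jig

TASK

In the assembly jig lie two stool rails, and one of them was laid the wrong way round: its tenon (the thin tongue) points away from the mortised leg fixed across the end of the jig. Lift that rail, turn it end for end and lay it back in the middle of its own two saddles, same face up, with the tenon pointing at the leg. Do not strike the four upright clamps, and leave the other rail where it lies.

Things in the scene. Friction and masses are not known exactly. Their poses are not given: they have to be found in the camera images.
- jig: Fixed jig, grey board 340 (x) x 400 (y) x 12 mm. Origin on the bench, midway between the four saddles; z up, y along the rails to the mortised leg (y = 160 to 205, top at 85 mm). Two stations, x = -70 and +70, each two wooden U saddles at y = -75 and +75 (24 long in y, 70 wide in x): floor 45 mm above the bench, notch 46 wide, walls up to 67 mm. Free space between a station's saddles.
- clamps: Four upright steel toggle clamps with black grips, standing open on the jig board; same origin and axes as the jig. They stand at x = -145 and +145 mm, y = -75 and +75 mm, about 18 mm thick (foot 34 x 40 mm), tops 115 mm above the bench.
- rail: The stool rail lying the wrong way round (tenon to the jig's -y), in either station: loose wooden bar 30 x 30 mm, 240 mm long with its tenon, 0.10 to 0.21 kg. Origin at mid-length on the underside (45 mm above the bench when seated); z up, y along the rail to its tenon, which is the last 35 mm, 12 mm wide, 24 mm high. To finish with its origin at jig y = 0, tenon to the jig's +y.
- rail_tenon (a point): Middle of the tenon's end face on that rail: 120 mm along the rail's y from its origin, 15 mm above its underside.
- mate: The other stool rail, of the same size and shape, in the other station, lying rightly with its tenon towards the leg. Origin and axes as for the first rail. To be left alone.

How it is judged:
At the end, for the whole second after the job is handed in: The rail lies at rest in its two saddles, within 15 mm of the station line and 25 mm of the middle lengthwise, within 10 degrees of the jig's direction, same face up (7 degrees), underside 38 to 51 mm above the bench, tenon towards the leg; the other rail within 12 mm of where it lay (y of rail_tenon in the frame of jig between 0.095 and 0.145 m and (x of rail in the frame of jig between -0.085 and -0.055 m or x of rail in the frame of jig between 0.055 and 0.085 m) and angle between the y axis of rail and the y axis of jig, either way round below 0.18 rad and angle between rail's own z axis and vertical below 0.12 rad and z of rail in the frame of jig between 0.038 and 0.051 m and distance of mate from where it was at the start of the episode below 0.012 m and linear speed of rail below 0.02 m/s); the robot touches nothing.
It fails at once if the rail strikes a clamp (over 3 N) (contact force between rail and clamps above 3 N).
It fails at once if the robot strikes a clamp (over 5 N) (contact force between any of the fingers, the arm and clamps above 5 N).
It fails at once if the other rail is moved by more than 20 mm (distance of mate from where it was at the start of the episode above 0.02 m).
It also fails if it takes over 48 s, if anything falls off the work surface, if the arm or the gripper's body presses on something with over 40 N, if the wrist force passes 120 N, or if a joint passes its speed limit or range.

ROBOT

A 7-joint arm with a two-finger parallel gripper is mounted at the origin on the work surface. World frame = base frame: x ahead of the robot, y to its left, z up, the work surface at z = 0. Lengths are in m, angles in rad, forces in N, time in s.
With the tool pointing down it reaches from about 0.425 to 1.025 m from the base axis. Payload 9.4 kg.
Tool frame: the origin (TCP) lies midway between the tips of the shut fingers; the grasp point (between the pads) lies 19 mm behind it; z points along the fingers, y is the direction in which the jaws open and shut (so a half turn about z gives the same grasp; the last joint's range is limited). The gripper opens to 85 mm and grips with 20 to 120 N. Pads are 22 mm wide; open, the fingers measure 114 mm over their backs; the gripper's body (76 mm by 85 mm) begins 54 mm behind the grasp point. The pads swing forward as they close: fully open they stand 13 mm farther back than shut.
Start: joints at [-1.199, 0.599, -0.003, 1.599, 0.002, 0.943, -0.08], TCP at [0.315, 0.653, 0.231] pointing down, gripper open.
Joint ranges: [-2.57, 2.57], [-0.35, 1.97], [-1.29, 1.29], [0.11, 2.56], [-1.05, 4.19], [0.11, 1.86], [-2.63, 2.63]. Speed limits (rad/s): [2.22, 2.22, 3.01, 3.01, 3.14, 3.14, 3.14].

INTERFACE

Orientations are given as a rotation vector (axis times angle).
In Python, from rig import robot gives the robot as it stands. The module is installed in compiled form; this text tells all that it offers. Calls block until the motion is done:
- robot.reach(position, orientation): joint-space move of the TCP to a pose.
- robot.move_straight(position, frame=None, velocity=0.15, guard=None): straight line of the TCP; frame=None keeps the orientation; velocity is the mean speed in m/s. With guard (N) it stops when the force on the tool has changed by that much, and returns True; else False.
- robot.move_joints(angles): joint-space move.
- robot.set_gripper(opening, grip_force=None): finger opening in m; grip_force is the grip in N (None keeps the last); returns when the fingers have stopped.
- robot.hold(seconds).
- robot.ik(position, orientation): joint angles nearest the present ones, or None.
- robot.sense(): the state.
- robot.camera(name): name is "side" or "top" or "wrist"; returns the picture (480x640x3 uint8, red, green, blue); there is no depth.
- robot.calibration(name): a dict with "fov_y" (degrees; the focal length in pixels is half the picture's height over the tangent of half this angle, whatever the lens; pixels are square), "cx", "cy" (the principal point, pixels), "R" (3x3) and "t" (3): a world point X has camera coordinates R X + t. Camera axes: x right, y down, z forward; pixel columns grow to the right and rows downward; lengths in m; the calibration is good to about 2 mm. A picture is of the moment at which its call begins: read the wrist's pose just before it. calibration takes no time and is no camera call; for the wrist camera it gives the pose at the moment of the call.
A pose or a line that the arm cannot do raises robot.PlanningError and nothing moves.
- robot.hand_in(): hands the job in, once; it reports no verdict.
Trained networks look in the newest picture that a camera, given by its name, has taken for a name from the list of things; names that differ only in an ending like _2 or _b are one class to them, and where a whole thing is asked for, a point or a joint stands for the part that bears it (a point fixed in the world has none). Each returns a list of dicts, best first, with "score" (0 to 1); they miss things now and then, are a little off and sometimes report something else, mostly with a low value. They report only what shows in the picture. A call takes as long as a camera call.
- robot.spot_in(camera, query): "xy" ([column, row] as shares, 0 to 1, of the picture: columns of its width, rows of its height, amid what is visible of it).
- robot.masks_of(camera, query): "region" (480x640 bool, what is visible of it) and "xy" ([column, row] as shares, 0 to 1, of the picture: columns of its width, rows of its height, amid what is visible of it).
The state is a dict: "time_s": time; "qpos": joint angles; "dq": joint speeds; "effort": joint torques, N m; "tool_pos": TCP position; "tool_rot": TCP orientation; "wrist_force": force on the tool from outside, world axes, zero at the start; "torque": the same for the moment, N m; "opening": finger opening in m.
Only numpy, scipy, OpenCV 4.12 (cv2) and the standard library are available. Lean on these libraries where they do the work, as an engineer would, in place of code of your own. Each camera call takes 0.05 s, during which the arm holds its last target.

## Working session

There is one attempt and no reset: what is moved stays moved. The work goes in short steps, each a Python script; the robot and the scene stay as the last script left them, time stands still between calls to the robot, and variables do not carry over. Pictures are saved under pics/ and viewed, and the job is handed in when it is done.

```bash
mkdir -p pics
python3 - <<'E'
from rig import robot
import cv2,numpy as np
for n in ["side","top","wrist"]:
    im=robot.camera(n); cv2.imwrite(f"pics/{n}0.png",im[:,:,::-1])
    c=robot.calibration(n); print(n,c)
    for q in ["rail","rail_tenon","mate","jig","clamps"]:
        print(q,[(np.round(np.array(d["xy"])*[640,480],1),round(d["score"],2)) for d in robot.spot_in(n,q)])
s=robot.sense();print(s["time_s"],s["tool_pos"],s["tool_rot"])
E
```

```text
side {'fov_y': 56.42870529520155, 'cx': 320.0141023487301, 'cy': 245.1784970238427, 'R': array([[ 0.77764976, -0.62837004, -0.02029654],
       [-0.42127632, -0.4968504 , -0.75872653],
       [ 0.46667667,  0.59857395, -0.65109301]]), 't': array([-0.44753915,  0.25169891,  0.46360605])}
rail [(array([347.9, 223.4]), 0.83)]
rail_tenon [(array([345.4, 224.4]), 0.76)]
mate [(array([311.9, 285. ]), 0.97)]
jig [(array([298.8, 297.3]), 0.9)]
clamps [(array([311.8, 313.9]), 0.83)]
top {'fov_y': 45.11301752729714, 'cx': 319.56337661615726, 'cy': 225.86833530678285, 'R': array([[ 0.02455742, -0.99952124,  0.01882086],
       [-0.99776673, -0.02567542, -0.06166299],
       [ 0.0621167 , -0.01726454, -0.99791956]]), 't': array([-0.0434296 ,  0.55053434,  0.79336193])}
rail [(array([315.7, 189. ]), 0.89)]
rail_tenon [(array([315.2, 187.7]), 0.64)]
mate [(array([365.7, 283.3]), 0.55)]
jig [(array([321. , 244.7]), 0.87), (array([363.8, 283. ]), 0.27)]
clamps [(array([346. , 133.7]), 0.61)]
wrist {'fov_y': 71.0567861466285, 'cx': 317.2167494842079, 'cy': 237.31578442986032, 'R': array([[ 4.33257929e-01,  9.01269764e-01,  6.16917175e-04],
       [ 8.58840536e-01, -4.13068728e-01,  3.02930949e-01],
       [ 2.73277334e-01, -1.30717402e-01, -9.53012308e-01]]), 't': array([-0.72509272, -0.04027878,  0.37929701])}
rail []
rail_tenon []
mate []
jig [(array([  3.9, 423. ]), 0.47)]
clamps []
0.9 [0.31456079 0.65322943 0.23130778] [6.98993071e-01 3.06280403e+00 1.09010146e-04]
```

View pics/top0.png

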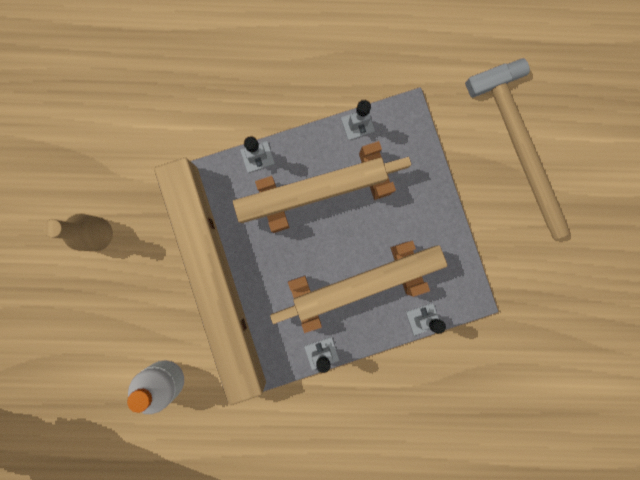

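View pics/side0.png

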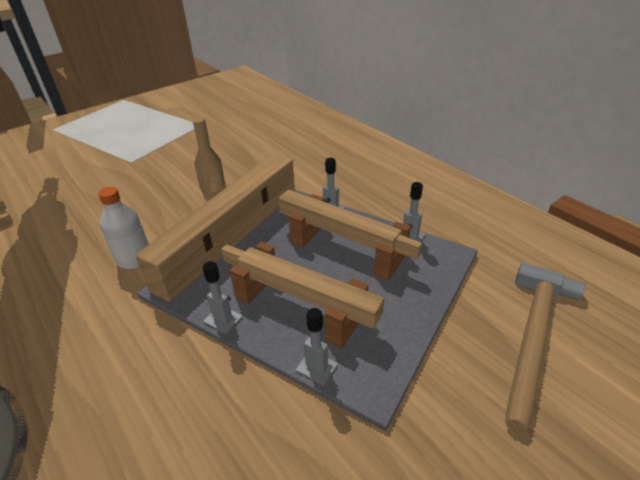

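```bash
cat > h.py <<'E'
import numpy as np,cv2
from scipy.optimize import least_squares
def proj(c,X):
    X=np.atleast_2d(X); f=240/np.tan(np.radians(c["fov_y"]/2)); p=X@np.array(c["R"]).T+c["t"]
    return np.c_[c["cx"]+f*p[:,0]/p[:,2], c["cy"]+f*p[:,1]/p[:,2]]
def back(c,uv,z):
    f=240/np.tan(np.radians(c["fov_y"]/2)); R=np.array(c["R"]); C=-R.T@c["t"]
    d=R.T@np.array([(uv[0]-c["cx"])/f,(uv[1]-c["cy"])/f,1]); return C+d*(z-C[2])/d[2]
def j2w(J,P):
    x,y,a=J; P=np.atleast_2d(P).astype(float); c,s=np.cos(a),np.sin(a)
    return np.c_[x+c*P[:,0]-s*P[:,1], y+s*P[:,0]+c*P[:,1], P[:,2]]
E
python3 - <<'E'
from rig import robot
from h import *
c=robot.calibration("top"); im=cv2.imread("pics/top0.png")
pts=[((421,89),(.17,-.2,.012)),((498,312),(-.17,-.2,.012))]
r=least_squares(lambda J:np.concatenate([proj(c,j2w(J,q))[0]-p for p,q in pts]),[.65,0,0.2])
J=r.x;print(J,r.fun)
def box(img,x0,x1,y0,y1,z,col):
    p=proj(c,j2w(J,[(x0,y0,z),(x1,y0,z),(x1,y1,z),(x0,y1,z)]))
    p=(p-[150,60])*[2.2,2.2]; cv2.polylines(img,[np.int32(np.round(p*16))],True,col,1,cv2.LINE_AA,4)
o=cv2.resize(im[60:320+90,150:510],None,fx=2.2,fy=2.2,interpolation=cv2.INTER_CUBIC)
M=np.float32([[2.2,0,-150*2.2],[0,2.2,-60*2.2]]); o=cv2.warpAffine(im,M,(792,600),flags=cv2.INTER_CUBIC)
box(o,-.17,.17,-.2,.2,.012,(0,255,0)); box(o,-.17,.17,.16,.205,.085,(255,255,0))
for x in(-.07,.07):
  for y in(-.075,.075):
    for s in(-1,1): box(o,*sorted((x+s*.023,x+s*.035)),y-.012,y+.012,.067,(0,0,255))
cv2.imwrite("pics/fit.png",o)
E
```

```text
[ 0.52748069 -0.03893608  0.34362506] [-0.48738506 -1.51627946  0.48899866  1.44392508]
```

View pics/fit.png

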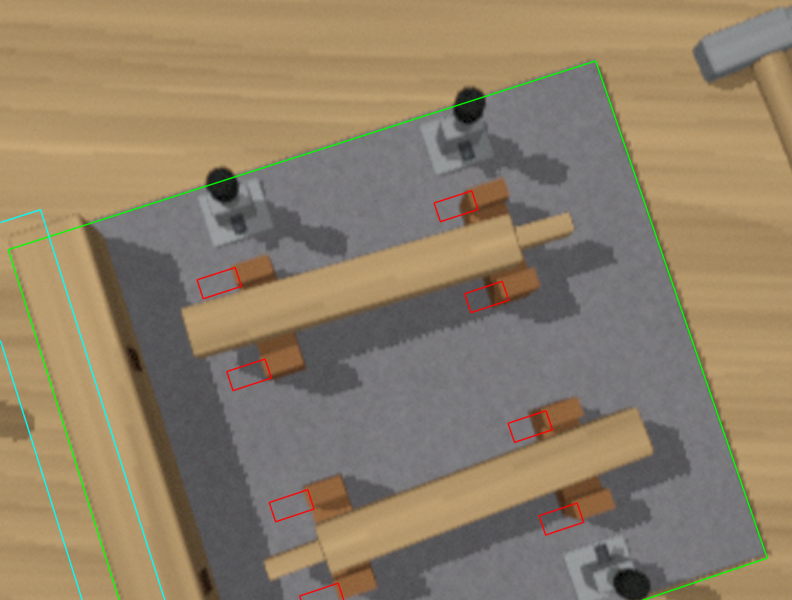

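```bash
cat >> h.py <<'E'
W=[(x,y,s) for x in(.07,-.07) for y in(-.075,.075) for s in(1,-1)]
E
cat > fit.py <<'E'
from rig import robot
from h import *
c=robot.calibration("top"); im=cv2.imread("pics/top0.png")
z=lambda u,v:(u/2.2+150,v/2.2+60)
pts=[(z(489,195),(.099,-.075,.067)),(z(519,285),(.041,-.075,.067)),(z(254,271),(.099,.075,.067)),(z(283,360),(.041,.075,.067)),(z(562,413),(-.041,-.075,.067)),(z(593,502),(-.099,-.075,.067)),(z(326,492),(-.041,.075,.067))]
r=least_squares(lambda J:np.concatenate([proj(c,j2w(J,q))[0]-p for p,q in pts]),[.65,0,0.2],loss="soft_l1")
J=r.x;print(J,np.round(r.fun.reshape(-1,2),1)); np.save("J.npy",J)
S=4.4
def box(img,x0,x1,y0,y1,z,col):
    p=proj(c,j2w(J,[(x0,y0,z),(x1,y0,z),(x1,y1,z),(x0,y1,z)]))
    p=(p-O)*S; cv2.polylines(img,[np.int32(np.round(p*16))],True,col,1,cv2.LINE_AA,4)
for k,O in enumerate([(225,110),(270,220)]):
  O=np.array(O)
  o=cv2.warpAffine(im,np.float32([[S,0,-O[0]*S],[0,S,-O[1]*S]]),(800,600),flags=cv2.INTER_CUBIC)
  for x in(-.07,.07):
    for y in(-.075,.075):
      for s in(-1,1): box(o,*sorted((x+s*.023,x+s*.035)),y-.012,y+.012,.067,(0,0,255))
  box(o,-.085,-.055,-.12,.085,.075,(255,255,0)); box(o,.055,.085,-.085,.12,.075,(255,255,0))
  for x in(-.145,.145):
    for y in(-.075,.075): box(o,x-.017,x+.017,y-.02,y+.02,.012,(255,0,255))
  box(o,-.17,.17,.16,.205,.085,(0,255,0))
  cv2.imwrite(f"pics/fit{k}.png",o)
E
python3 fit.py
```

```text
[ 0.53570549 -0.05889384  0.34281282] [[-0.  -0.8]
 [ 0.2 -0.5]
 [-0.7 -0.6]
 [-0.3  0.6]
 [ 0.5  0.1]
 [ 0.6  1.6]
 [-0.4  0. ]]
```

View pics/fit0.png

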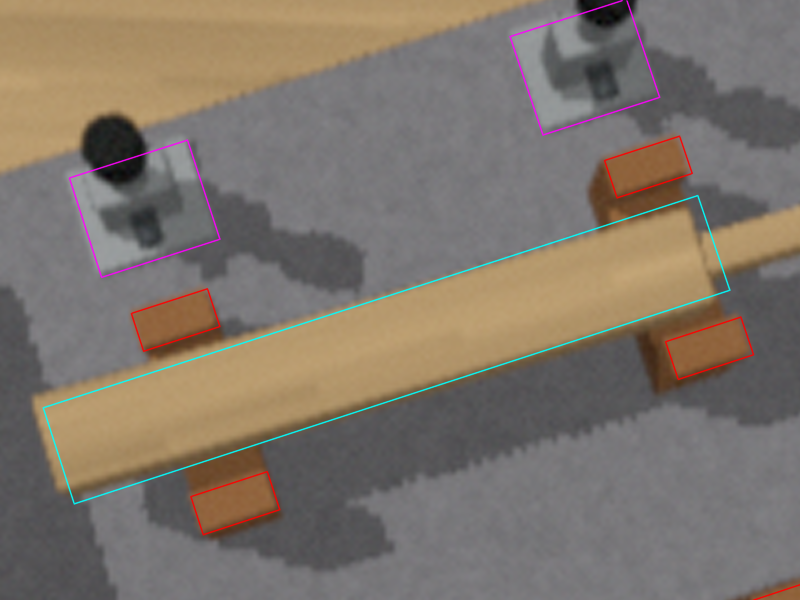

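View pics/fit1.png

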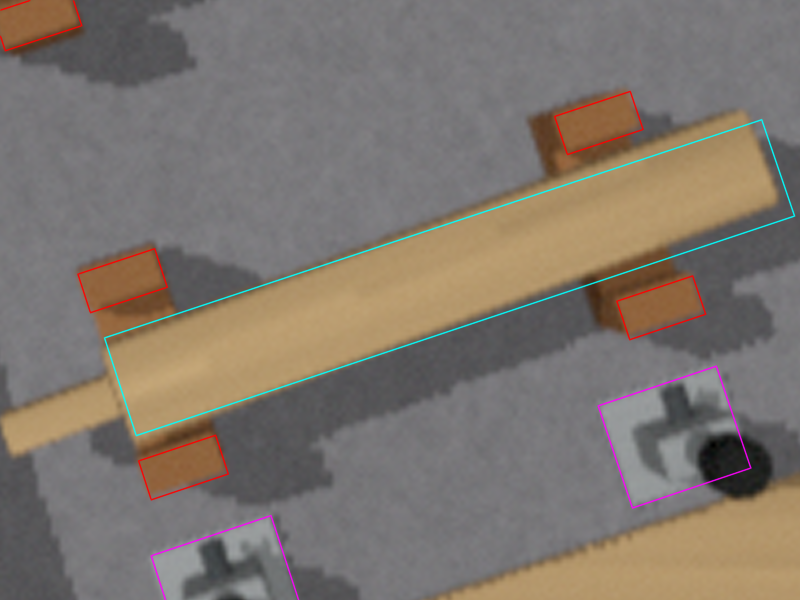

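```bash
cat > plan.py <<'E'
from h import *
from scipy.spatial.transform import Rotation as Ro
J=np.load("J.npy"); c_,s_=np.cos(J[2]),np.sin(J[2])
def ori(yaw): # jaw axis (tool y) along world angle yaw
    y=np.array([np.cos(yaw),np.sin(yaw),0]); z=np.array([0,0,-1.]); return Ro.from_matrix(np.c_[np.cross(y,z),y,z]).as_rotvec()
def w2j(p):
    d=np.array(p[:2])-J[:2]; return np.array([c_*d[0]+s_*d[1],-s_*d[0]+c_*d[1]])
E
python3 - <<'E'
from rig import robot
from plan import *
c=robot.calibration("top"); O=np.array((225,110))
q=np.array([(35,397),(58,490),(690,208),(713,293)])/4.4+O
P=np.array([w2j(back(c,u,.075)) for u in q]);print(P.round(4))
a,b=(P[0]+P[1])/2,(P[2]+P[3])/2   # butt end, tenon shoulder
d=(b-a)/np.linalg.norm(b-a);print("len",np.linalg.norm(b-a)); org=a+d*.12 # rail origin
org=(a+b)/2+d*.0175
ang=np.arctan2(d[0],-d[1]) ;print("origin",org,"tilt rad",ang)
g=org-d*.009
w=j2w(J,[*g,0])[0]; print("grasp world",w)
# rail dir angle in world
ra=np.arctan2(d[1],d[0])+J[2]
for k in(0,1):
  yaw=ra+np.pi/2+k*np.pi
  for z in(.041,.22): print(k,z,np.round(robot.ik([w[0],w[1],z],ori(yaw)),3))
np.save("g.npy",np.r_[w[:2],ra,org])
E
```

```text
[[ 0.0886  0.1212]
 [ 0.0602  0.1232]
 [ 0.082  -0.0817]
 [ 0.0556 -0.08  ]]
len 0.20315087127970155
origin [0.07112047 0.00319683] tilt rad -0.027812890887395265
grasp world [ 0.59882474 -0.0234196   0.        ]
0 0.041 [-0.123  0.714  0.101  2.03  -0.169  0.405  0.424]
0 0.22 [-0.258  0.473  0.293  1.92  -0.189  0.774  0.455]
1 0.041 [-0.504  0.851  0.727  2.054 -0.998  0.637 -1.906]
1 0.22 [-0.717  0.715  1.116  1.946 -0.778  0.994 -2.054]
```

Run:
```python
from rig import robot
from plan import *
gx,gy,ra,_,_=np.load("g.npy")
s=robot.sense();p=s["tool_pos"]
robot.move_straight([p[0],p[1],.40],velocity=.25)
robot.reach([gx,gy,.40],ori(ra+np.pi/2)); print(robot.sense()["qpos"].round(3),robot.sense()["time_s"])
robot.set_gripper(.07)
for z in(.3,.25,.041): print(z,[np.round(robot.ik([gx,gy,z],ori(ra+np.pi/2+k*np.pi)),3) for k in(0,1)])
im=robot.camera("wrist"); cv2.imwrite("pics/w1.png",im[:,:,::-1])
im=robot.camera("top"); cv2.imwrite("pics/t1.png",im[:,:,::-1])
```

```text
[-0.445  0.324  0.539  1.702 -0.179  1.165  0.459] 4.325
0.3 [array([-0.41 ,  0.408,  0.507,  1.841, -0.238,  0.954,  0.516]), array([-0.746,  0.592,  1.121,  1.858, -0.605,  1.084, -2.215])]
0.25 [array([-0.386,  0.46 ,  0.481,  1.897, -0.277,  0.85 ,  0.552]), array([-0.728,  0.666,  1.118,  1.916, -0.709,  1.024, -2.118])]
0.041 [array([-0.233,  0.731,  0.269,  2.037, -0.442,  0.429,  0.691]), array([ 0.605,  0.996, -1.108,  1.982,  1.136,  0.976,  2.353])]
```

View pics/w1.png

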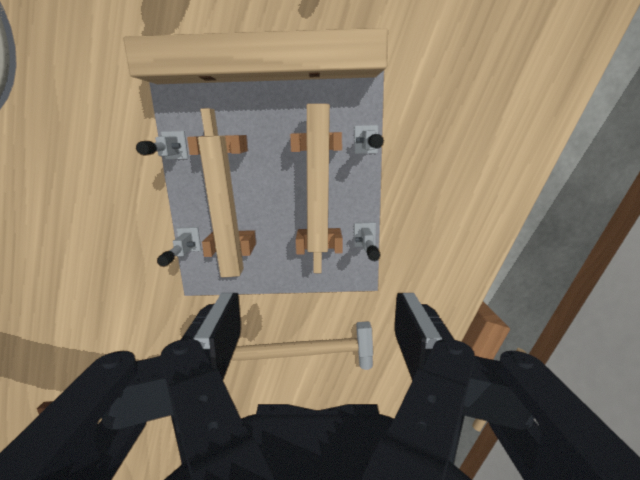

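Run:
```python
from rig import robot
from plan import *
gx,gy,ra,ox,oy=np.load("g.npy")
c=robot.calibration("wrist"); r=np.array
d=r([np.cos(ra),np.sin(ra)]);o=j2w(J,[ox,oy,.075])[0]
n=r([-d[1],d[0]])
for l,s in((-.12,.015),(-.12,-.015),(.085,.015),(.085,-.015)): print(proj(c,r([*(o[:2]+d*l+n*s),.075])).round(1))
a=r([-.386,.46,.481,1.897,-.277,.85,.552]);b=r([-.728,.666,1.118,1.916,-.709,1.024,-2.118+np.pi])
robot.move_joints((a+b)/2)
print(robot.sense()["tool_pos"])
robot.reach([gx,gy,.25],ori(ra+np.pi/2)); q=robot.sense()["qpos"]; print(q.round(3))
print(robot.ik([gx,gy,.041],ori(ra+np.pi/2)))
q2=q.copy();q2[6]-=np.pi;print(q2[6], robot.sense()["time_s"])
im=robot.camera("wrist"); cv2.imwrite("pics/w2.png",im[:,:,::-1])
c=robot.calibration("wrist")
for l,s in((-.12,.015),(-.12,-.015),(.085,.015),(.085,-.015)): print(proj(c,r([*(o[:2]+d*l+n*s),.075])).round(1))
```

```text
[[328.4 103.3]]
[[305.2 103.3]]
[[326.9 252. ]]
[[306.6 251.9]]
[ 0.59050311 -0.03006231  0.23682928]
[-0.585  0.532  0.809  1.906 -0.488  0.906  0.78 ]
[-0.38692161  0.78141281  0.51807971  2.04688478 -0.78284928  0.51725633
  1.02559992]
-2.361279938548423 5.6833
[[332.7  90. ]]
[[298.4  90. ]]
[[329.8 299.9]]
[[301.5 300. ]]
```

View pics/w2.png

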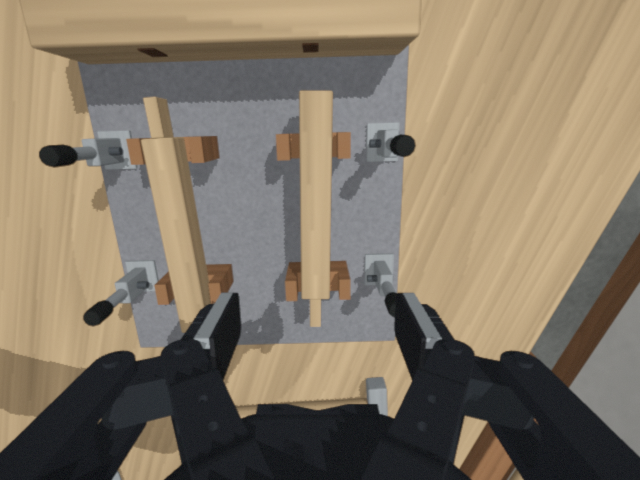

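Run:
```python
from rig import robot
from plan import *
gx,gy,ra,ox,oy=np.load("g.npy")
print(robot.move_straight([gx,gy,.037],velocity=.12,guard=8))
print(robot.sense()["tool_pos"])
robot.set_gripper(0,grip_force=60); s=robot.sense();print(s["opening"],s["wrist_force"])
robot.move_straight([gx,gy,.10],velocity=.08)
robot.move_straight([gx,gy,.23],velocity=.15)
s=robot.sense();print(s["opening"],s["wrist_force"],s["torque"],s["qpos"].round(3),s["time_s"])
for n in("top","side"): cv2.imwrite(f"pics/{n}3.png",robot.camera(n)[:,:,::-1])
a=cv2.imread("pics/top3.png");b=cv2.imread("pics/side3.png");cv2.imwrite("pics/m3.png",cv2.resize(np.hstack([a,b]),(800,300)))
```

```text
False
[ 0.5991688  -0.02339475  0.03757106]
0.02973265572790794 [-0.8867042   0.132359    5.08917124]
0.029231449215318586 [ 0.43136466 -0.12782259 -1.33350168] [-0.02892677  0.00140714 -0.0411222 ] [-0.57   0.559  0.79   1.93  -0.516  0.868  0.805] 10.05
```

View pics/m3.png

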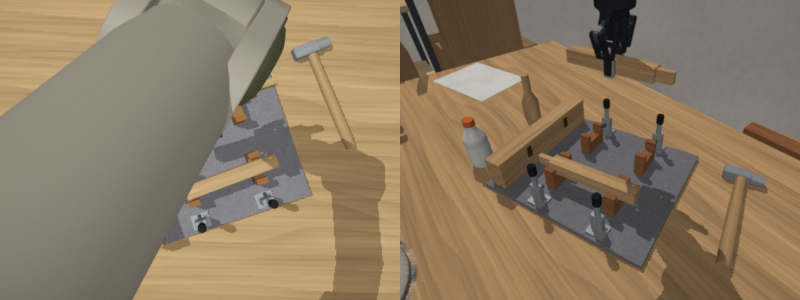

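Run:
```python
from rig import robot
from plan import *
q=robot.sense()["qpos"].copy()
for k in(1,2):
    q1=q.copy(); q1[6]-=k*np.pi/2; robot.move_joints(q1)
t=j2w(J,[.07,-.009,0])[0]; yaw=J[2]+np.pi
print(robot.ik([t[0],t[1],.23],ori(yaw)).round(3),robot.ik([t[0],t[1],.04],ori(yaw)).round(3))
robot.reach([t[0],t[1],.23],ori(yaw))
s=robot.sense();print(s["qpos"].round(3),s["opening"],s["torque"],s["time_s"])
for n in("wrist","side"): cv2.imwrite(f"pics/{n}4.png",robot.camera(n)[:,:,::-1])
a=cv2.imread("pics/wrist4.png");b=cv2.imread("pics/side4.png");cv2.imwrite("pics/m4.png",cv2.resize(np.hstack([a,b]),(800,300)))
```

```text
[-0.525  0.563  0.777  1.913 -0.51   0.874 -2.285] [-0.351  0.787  0.517  2.031 -0.773  0.525 -2.067]
[-0.524  0.563  0.778  1.913 -0.51   0.873 -2.285] 0.029600537551394315 [-0.00425012 -0.00176558  0.0104302 ] 13.2
```

View pics/side4.png

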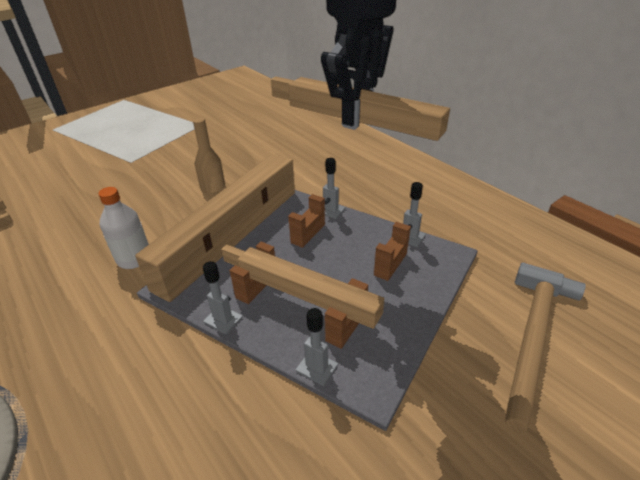

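View pics/wrist4.png

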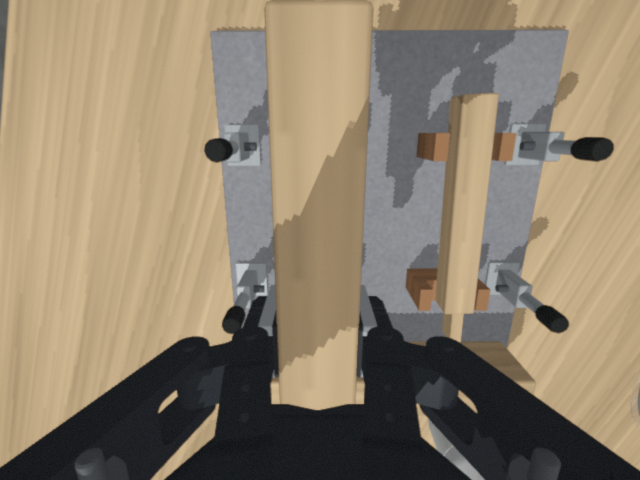

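```bash
cat > ov.py <<'E'
from rig import robot
from plan import *
def ov(src,dst,zu,y0=0.,S=2.2,O=(225,50)):
    c=robot.calibration("side");im=cv2.imread(src);O=np.array(O)
    o=cv2.warpAffine(im,np.float32([[S,0,-O[0]*S],[0,S,-O[1]*S]]),(800,600),flags=cv2.INTER_CUBIC)
    for z in(zu,zu+.03):
        p=(proj(c,j2w(J,[(.055,y0-.12,z),(.085,y0-.12,z),(.085,y0+.085,z),(.055,y0+.085,z)]))-O)*S
        cv2.polylines(o,[np.int32(p*16)],True,(0,0,255),1,cv2.LINE_AA,4)
    p=(proj(c,j2w(J,[.07,y0+.12,zu+.015]))-O)*S; cv2.circle(o,tuple(np.int32(p[0])),4,(255,0,0),1)
    cv2.imwrite(dst,o)
E
python3 -c "
from ov import *
ov('pics/side4.png','pics/ov4.png',.238)"
```

```text
(no output)
```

View pics/ov4.png

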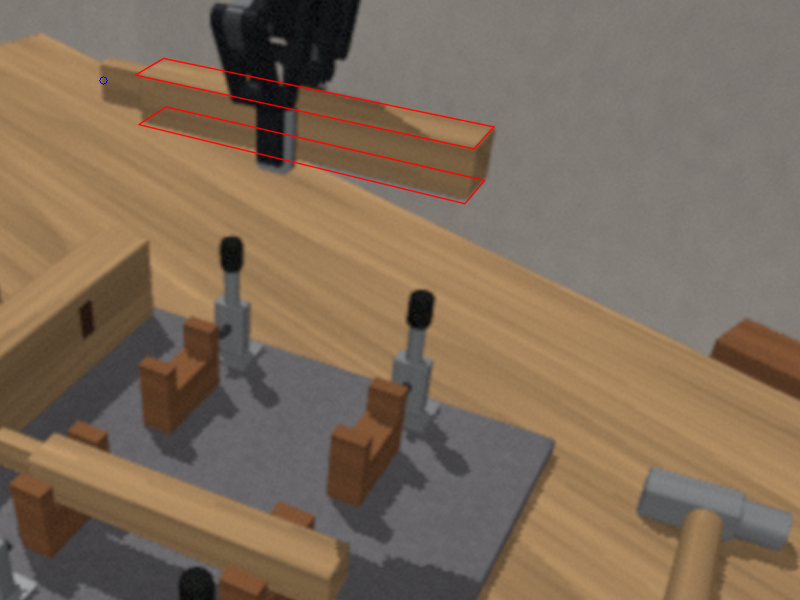

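Run:
```python
from rig import robot
from ov import *
t=j2w(J,[.07,-.009,0])[0]
print(robot.move_straight([t[0],t[1],.075],velocity=.12,guard=15),robot.sense()["wrist_force"])
robot.hold(.3)
print(robot.move_straight([t[0],t[1],.031],velocity=.025,guard=6))
s=robot.sense();print(s["tool_pos"],s["wrist_force"],s["torque"],s["time_s"])
cv2.imwrite("pics/side5.png",robot.camera("side")[:,:,::-1]); ov("pics/side5.png","pics/ov5.png",.045,O=(220,140))
```

```text
False [-0.1242121  -0.13636242 -0.87470611]
True
[ 0.604604   -0.04382804  0.03733078] [-1.4426076   0.56213758  6.9336792 ] [ 0.00725505  0.16155412 -0.00368549] 16.3917
```

View pics/ov5.png

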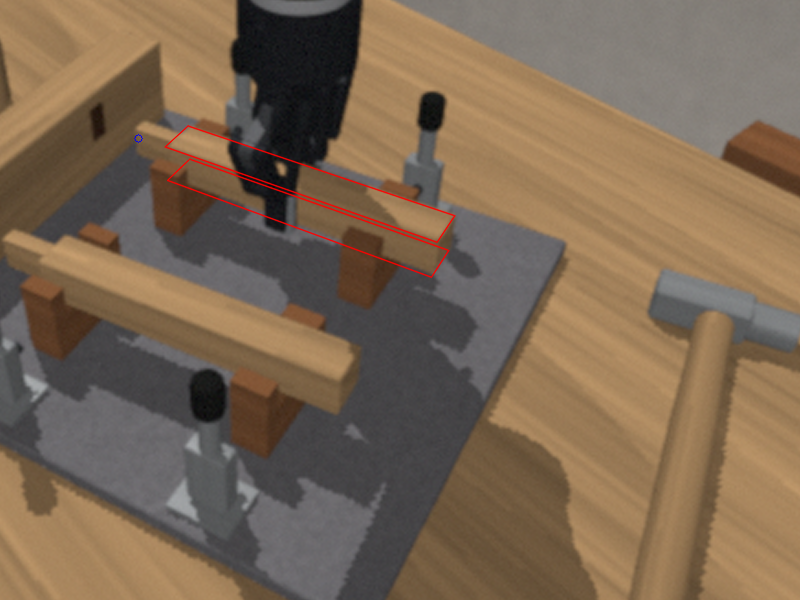

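Seated at the pick height (TCP z 0.037), and the rail matches the predicted outline. Release and retreat.

Run:
```python
from rig import robot
from ov import *
t=j2w(J,[.07,-.009,0])[0]
robot.set_gripper(.06); p=robot.sense()["tool_pos"]
robot.move_straight([p[0],p[1],.10],velocity=.08)
robot.move_straight([p[0],p[1],.40],velocity=.2)
q=robot.sense()["qpos"].copy(); q[0]+=-.8; robot.move_joints(q)
print(robot.sense()["tool_pos"],robot.sense()["time_s"])
cv2.imwrite("pics/side6.png",robot.camera("side")[:,:,::-1]); ov("pics/side6.png","pics/ov6.png",.045,O=(220,140))
cv2.imwrite("pics/top6.png",robot.camera("top")[:,:,::-1])
```

```text
[0.45272864 0.40146003 0.39929071] 21.1583
```

View pics/ov6.png

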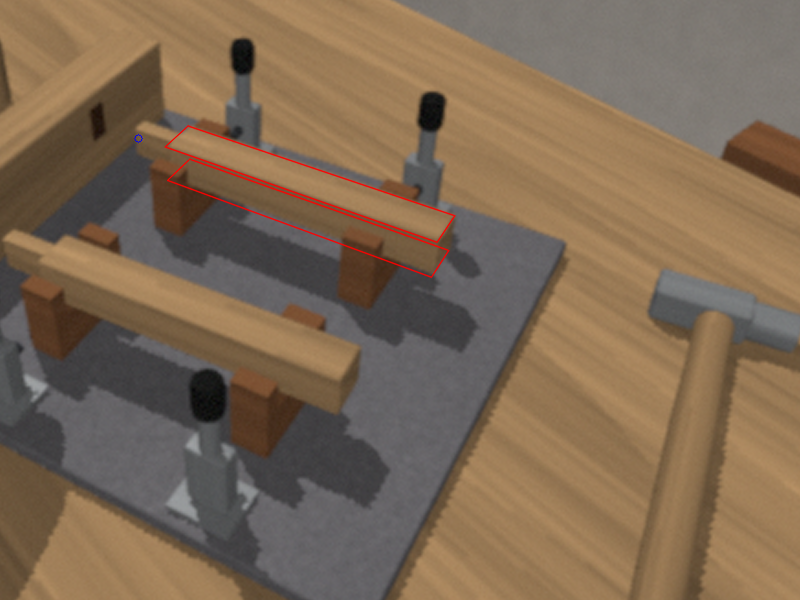

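View pics/top6.png

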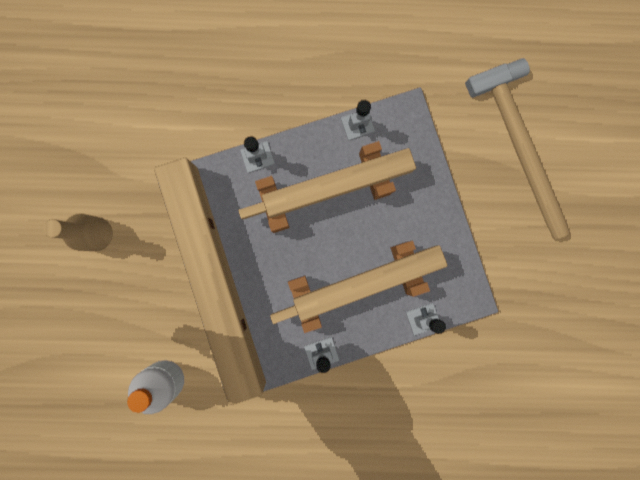

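Run:
```python
from rig import robot
from plan import *
c=robot.calibration("top")
print(w2j(back(c,(240.5,213.5),.060)), [w2j(back(c,u,.075)) for u in((411,151),(415,169))])
robot.hand_in()
```

```text
[0.07079688 0.11851091] [array([ 0.07795237, -0.12097248]), array([ 0.05367851, -0.11828648])]
the job is handed in; nothing more can be done
```

I turned the wrong-way rail (the station at jig x = +70 mm) end for end and laid it back in its own saddles, and I handed the job in after about 21 s of the 48 s allowed. I gripped it near its centre of mass, lifted it well above the clamp tops and swung it half a turn with the last joint. I then lowered it until it touched the saddles, released it and backed the arm away.

- **Position:** in the last top picture the tenon end is at jig (71, 119) mm, where the target is (70, 120). The rail's other end is at y ≈ -120 mm, as it should be.
- **Seating:** the arm stopped on contact at the same height as when it picked the rail up, and the side view matched the expected seated outline to within a few millimetres.
- **Other rail and clamps:** both look unmoved compared with the first picture. I judged this by eye and did not measure it.

No check failed or disagreed.

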